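# Lock a bayonet-footed carving blank onto the carving stand

### The job

Mount the wooden blank that stands on the two-lugged bayonet foot onto the carving stand: let its lugs down through the two slots of the steel collar, press gently against the spring and twist clockwise (seen from above) about a quarter turn until it clicks up into its lock, then let go. Do not force it or tip it over, and leave the other things on the bench where they are.

Things in the scene. Friction and masses are not known exactly. Their poses are not given: they have to be found in the camera images.
- holder: the bayonet blank, upright on the bench: a pale wooden block, 46 mm along its x, 28 mm along its y, 24 to 85 mm above the origin, on a round steel foot with two lugs. About 0.2 kg. Origin: centre of the foot's underside, z up along the axis. After half a turn it is the same. Another block like it has a foot without lugs and does not fit.
- blank_mid (a point): centre of the wooden block, on the axis 55 mm above the origin of the blank, the place to grip it, across its 28 mm width (its y)
- lug_tip (a point): tip of one lug. The foot is 40 mm in diameter (35 mm in its lowest 3 mm); its two steel lugs stick out along +x and -x to 28 mm from the axis, each 10 mm wide, at 6 to 12 mm above the origin
- stand: the carving stand, fixed: a dark wooden block 130 x 130 x 30 mm with a round steel collar, 80 mm in diameter, in its middle. Origin: centre of the underside, at bench height, z up. The collar is clamped by hand: its two slots run out roughly along the stand's +x and -x, but turned from that by up to 0.25 rad (14 degrees) either way, each time differently, not measured.
- collar_top (a point): axis of the collar at its top face, 58 mm above the stand's origin. The bore is 43 mm wide; the two slots, opposite each other, are 13 mm wide. See the slots or feel for them: with the lugs lying on the collar beside the slots, the blank's origin is 52 mm above the stand's origin; in the slots it sinks further.
- seat (a point): where the blank's origin lies (47 mm above the stand's origin) when the lugs have dropped into the slots and the foot rests on the brass spring plunger in the bore. Pressed down to 36.5 mm or less (hard bottom 32.5 mm) the lugs can turn under the collar's roof. The spring pushes up with about 4 N at first and 10 N at the bottom.
- lock (a point): where the blank's origin lies (40 mm above the stand's) when locked. From the slots it turns only clockwise seen from above, 1.31 rad (75 degrees, 0.06 of play) to a hard stop; there the spring lifts it 3.5 mm into a pocket and it cannot turn back. Short of that it stays down at 36.5 mm, unlocked. Over 50 N summed over all contacts of blank and stand is forcing.
- plain_blank: bystander: same wooden block on a plain round steel foot of 40 mm diameter without lugs, 85 mm high. Origin at its underside.
- vase: bystander: small turned wooden vase, 68 mm diameter, 115 mm high. Origin at its underside.
- bowl: bystander: open turned wooden bowl, 110 mm diameter, 45 mm high. Origin at its underside.
- wax_tin: bystander: round metal tin, 70 mm diameter, 50 mm high. Origin at its underside.
- wood_ring: bystander: flat wooden ring, 80 mm diameter, 14 mm high. Origin at its underside.
- mallet: bystander: wooden mallet lying on the bench, 240 mm long. Origin near its middle, x along its length.
- gouge: bystander: hand tool with wooden handle lying on the bench, 220 mm long. Origin near its middle, x along its length.
- spindle: bystander: small turned spindle standing upright, 40 mm diameter, 105 mm high. Origin at its underside.
Not all that is in view belongs to the job. What is shaped like the holder but blue or yellow is not meant.

How it is judged:
On the way, in this order (a step that is already met when the one before it is completed fails the run):
1. the blank's foot is in the bore with its lugs down in the collar's slots (z of holder in the frame of stand below 0.0485 m and horizontal distance between holder and stand below 0.004 m and angle between the x axis of holder and the x axis of stand, either way round below 0.36 rad), for 0.05 s.
2. the blank is turned to its stop (z of holder in the frame of stand below 0.042 m and horizontal distance between holder and stand below 0.004 m and angle between the x axis of holder and the x axis of stand, either way round above 0.93 rad), for 0.05 s.
At the end, for the whole second after the job is handed in: the bayonet blank is locked on the stand and let go: upright within 0.1 rad, within 4 mm of the stand's axis, turned by more than 0.93 rad from the stand's x axis, lifted by the spring into the lock pocket (its origin 38.5 to 42 mm above the stand's origin) and at rest (all of step 2 and z of holder in the frame of stand above 0.0385 m and angle between holder's own z axis and vertical below 0.1 rad and linear speed of holder below 0.02 m/s); the robot touches nothing.
It fails at once if the blank is forced: contact force between blank and stand above 50 N (contact force between holder and stand above 50 N).
It fails at once if the blank is tipped over (angle between holder's own z axis and vertical above 0.6 rad).
It fails at once if a bystander is pushed more than 30 mm from its place (distance of any of plain_blank, vase, bowl, wax_tin, wood_ring, mallet, gouge, spindle from where it was at the start of the episode above 0.03 m).
It also fails if it takes over 72 s, if anything falls off the work surface, if the arm or the gripper's body presses on something with over 40 N, if the wrist force passes 120 N, or if a joint passes its speed limit or range.

### The arm

A 7-joint arm with a two-finger parallel gripper is mounted at the origin on the work surface. World frame = base frame: x ahead of the robot, y to its left, z up, the work surface at z = 0. Lengths are in m, angles in rad, forces in N, time in s.
With the tool pointing down it reaches from about 0.35 to 0.9 m from the base axis. Payload 7.2 kg.
Tool frame: the origin (TCP) lies on the centre line of the jaws, within the pads' length; the fingertips stand 8 mm ahead of it and the grasp point (between the pads) lies 11 mm behind it; z points along the fingers, y is the direction in which the jaws open and shut (so a half turn about z gives the same grasp; the last joint's range is limited). The gripper opens to 85 mm and grips with 20 to 120 N. Pads are 22 mm wide; open, the fingers measure 114 mm over their backs; the gripper's body (76 mm by 85 mm) begins 54 mm behind the grasp point. The pads swing forward as they close: fully open they stand 13 mm farther back than shut.
Start: joints at [1.06, 0.411, -0.013, 1.596, 0.006, 1.134, -0.082], TCP at [0.268, -0.565, 0.239] pointing down, gripper open.
Joint ranges: [-2.95, 2.95], [-0.29, 1.99], [-1.47, 1.44], [0.14, 2.54], [-1.03, 4.17], [0.13, 1.85], [-2.86, 2.86]. Speed limits (rad/s): [2.39, 2.39, 3.01, 3.01, 3.14, 3.14, 3.14].

### API

Orientations are given as a unit quaternion [x, y, z, w].
In Python, from workcell import manip gives the robot as it stands.
- The arm moves only by the shell command python3 -m jog 'ROWS' [OPENING]. ROWS is text: rows parted by semicolons, each of 4 numbers parted by spaces: the shift along the tool's x, y, z in cm, then the turn about the tool's z in rad. A call has 1 to 8 rows; each row shifts and turns the commanded pose from where the row before left it, along the tool's axes as they then stand; what a row does not reach is not made up. A row lasts 1/12 s, in which the tool goes at most 41.7 mm and 7.16 degrees, less where a joint would pass 70% of its speed; a pose out of reach is approached as far as the arm can. A call is refused whole if a number of a shift passes 4.17 or a number of a turn 0.125, either way. A call with a gripper value outside its range is refused whole. OPENING is the finger opening in cm, from 0 to 8.54, set as the call begins (- or left out, the last holds). The fingers move at their own pace and stop on an object; the grip force is fixed at half the most. Time passes only in rows, so rows that do not move let the fingers close. It gives the time, the measured TCP pose, the force and the opening at its end, in the units of the state.
- manip.get_obs(): the state, without advancing time (a new reading comes with each control period).
- manip.read_camera(name): name is "scene" or "side" or "wrist"; returns (picture, depth): 400x640x3 uint8, blue, green, red; 400x640 float32, m along the optical axis (not along the pixel's ray), 0 where there is no reading.
- manip.camera_params(name): a dict with "mtx" (3x3 intrinsics, pixels), "k1" (the pictures are not rectified: a ray, as slopes to the right and down, at radius r is drawn at 1 + k1 r^2 times it, then the intrinsics apply), "view" (4x4, takes a point from world to camera coordinates). Camera axes: x right, y down, z forward; pixel columns grow to the right and rows downward; lengths in m; the calibration is good to about 2 mm. A picture is of the moment at which its call begins: read the wrist's pose just before it. camera_params takes no time and is no camera call; for the wrist camera it gives the pose at the moment of the call.
- manip.finish_job(): hands the job in, once; it reports no verdict.
The state is a dict: "time_s": time; "joint_pos": joint angles; "joint_vel": joint speeds; "effort": joint torques, N m; "tool_pos": TCP position; "tcp_rot": TCP orientation; "wrist_force": force on the tool from outside, world axes, zero at the start; "torque": the same for the moment, N m; "opening": finger opening in m.
Only numpy, scipy, OpenCV 4.12 (cv2) and the standard library are available. Lean on these libraries where they do the work, as an engineer would, in place of code of your own. Each camera call takes 0.05 s, during which the arm holds its last target.

## Working session

There is one attempt and no reset: what is moved stays moved. The work goes in short steps, Python scripts to look and compute and a shell command to move; the robot and the scene stay as the last step left them, time stands still between calls to the robot, and variables do not carry over. Pictures are saved under pics/ and viewed, and the job is handed in when it is done.

```bash
mkdir -p pics; cat > h.py <<'E'
from workcell import manip
import numpy as np, cv2
def ray(p,u,v):
    K=p["mtx"];K=np.array(K);d=np.array([(u-K[0,2])/K[0,0],(v-K[1,2])/K[1,1]])
    s=d.copy()
    for _ in range(20): s=d/(1+p["k1"]*(s@s))
    V=np.array(p["view"]);R=V[:3,:3];t=V[:3,3]
    return -R.T@t, R.T@np.array([s[0],s[1],1])
def onplane(p,u,v,z):
    o,d=ray(p,u,v);return o+d*(z-o[2])/d[2]
def proj(p,X):
    V=np.array(p["view"]);c=V[:3,:3]@np.array(X)+V[:3,3];s=c[:2]/c[2];s=s*(1+p["k1"]*(s@s));K=np.array(p["mtx"])
    return K[0,0]*s[0]+K[0,2],K[1,1]*s[1]+K[1,2]
def pt(p,u,v,dep):
    o,d=ray(p,u,v);return o+d*dep
E
python3 - <<'E'
from h import *
o=manip.get_obs();print(o)
for n in ["scene","side","wrist"]:
    p=manip.camera_params(n);im,d=manip.read_camera(n);cv2.imwrite(f"pics/{n}0.png",im);np.savez(f"{n}0.npz",im=im,d=d,**{k:np.array(v) for k,v in p.items()});print(n,p)
E
```

```text
{'time_s': 0.0, 'joint_pos': array([ 1.05977833,  0.41190929, -0.01271119,  1.59705162,  0.00562721,
        1.13429299, -0.08221041]), 'joint_vel': array([ 0.00036667, -0.001163  , -0.00024922, -0.00206649,  0.00193485,
       -0.00200867, -0.00051001]), 'effort': array([-3.64050393e-04, -6.00620699e+01,  6.82301559e-01, -2.99409682e+01,
        1.37862706e-02,  1.06616027e-02, -1.34983668e-05]), 'tool_pos': array([ 0.26755196, -0.56430096,  0.23844412]), 'tcp_rot': array([ 9.75585925e-01,  2.19616582e-01, -2.46237107e-04, -7.74582873e-04]), 'wrist_force': array([0.33761339, 0.28630541, 0.06634283]), 'torque': array([ 0.03071884, -0.00654654,  0.0251417 ]), 'opening': 0.08498675257439157}
scene {'mtx': array([[434.47548973,   0.        , 328.1160216 ],
       [  0.        , 434.47548973, 198.32922651],
       [  0.        ,   0.        ,   1.        ]]), 'k1': -0.060450755756874086, 'view': array([[ 0.50719327,  0.86172331,  0.01370858, -0.29517248],
       [ 0.68616356, -0.39413558, -0.61142187, -0.36453719],
       [-0.52147344,  0.31951538, -0.79118605,  1.73669632],
       [ 0. 
[... 252 characters left out ...]
w': array([[-0.97315682, -0.22995346,  0.00933872,  0.54684523],
       [-0.16981892,  0.69009859, -0.7035094 ,  0.14372045],
       [ 0.15532978, -0.68621086, -0.71062459,  1.01155512],
       [ 0.        ,  0.        ,  0.        ,  1.        ]])}
wrist {'mtx': array([[336.93631822,   0.        , 325.63099144],
       [  0.        , 336.93631822, 196.14859931],
       [  0.        ,   0.        ,   1.        ]]), 'k1': -0.05220754128653372, 'view': array([[ 0.42748923, -0.90401918, -0.00151019, -0.62419747],
       [-0.87250989, -0.41302529,  0.26102989, -0.03380523],
       [-0.23659978, -0.11026981, -0.96532954,  0.37975263],
       [ 0.        ,  0.        ,  0.        ,  1.        ]])}
```

View pics/scene0.png

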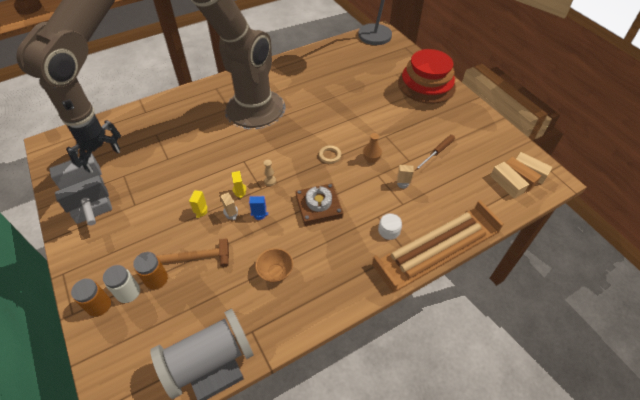

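View pics/side0.png

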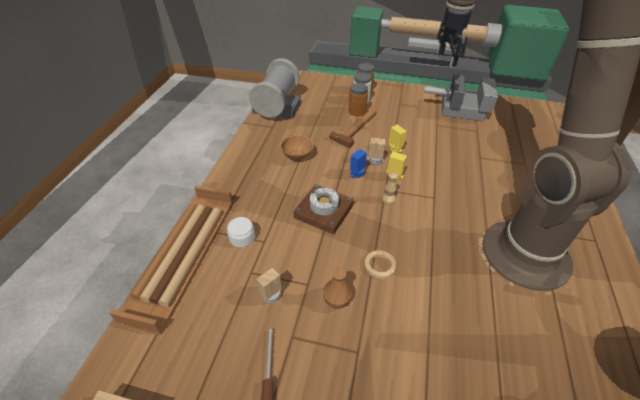

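View pics/wrist0.png

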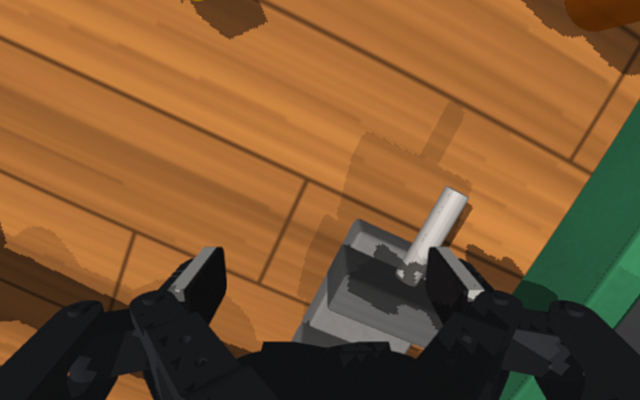

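Scene view: pale blocks at (229,206) and (405,175), blue one at (258,207), yellow ones at (198,204) and (238,184), and the collar at (319,198). The two pale blocks are the only candidates, so I'll crop in on both.

```bash
python3 - <<'E'
from h import *
a=np.load("scene0.npz");b=np.load("side0.npz")
def c(im,u,v,w=26):
    return cv2.resize(im[v-w:v+w,u-w:u+w],(390,290 if 0 else 290),interpolation=cv2.INTER_CUBIC)
top=np.hstack([c(a['im'],229,206),c(a['im'],405,175)])
bot=np.hstack([c(b['im'],377,151),c(b['im'],270,285)])
cv2.imwrite("pics/cand.png",np.vstack([top,bot]))
for n,q,L in (("scene",a,[(229,206),(405,175),(319,198)]),("side",b,[(377,146),(268,280),(324,203)])):
    p=dict(mtx=q['mtx'],k1=float(q['k1']),view=q['view'])
    for u,v in L: print(n,u,v,q['d'][v,u],pt(p,u,v,q['d'][v,u]).round(3))
E
```

```text
scene 229 206 1.3418156 [ 0.466 -0.289  0.075]
scene 405 175 1.4387159 [0.632 0.266 0.068]
scene 319 198 1.4044657 [ 0.557 -0.02   0.044]
side 377 146 1.2139719 [ 0.44  -0.272  0.074]
side 268 280 0.8476845 [0.612 0.288 0.086]
side 324 203 1.0541383 [0.55  0.001 0.06 ]
```

View pics/cand.png

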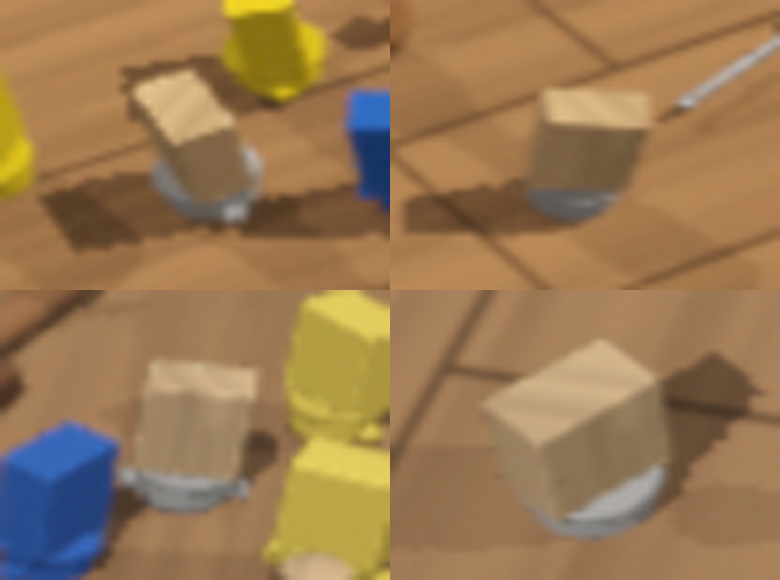

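Left crops show lugs on the block at scene (229,206); the one at (405,175) has a plain foot. So the holder is near (0.45,-0.28). Next I'll measure its pose, its neighbours and the stand.

```bash
cat >> h.py <<'E'
def cloud(p,d):
    K=np.array(p["mtx"]);h,w=d.shape
    uv=np.stack(np.meshgrid(np.arange(w),np.arange(h)),-1).reshape(-1,1,2).astype(float)
    n=(uv.reshape(-1,2)-[K[0,2],K[1,2]])/[K[0,0],K[1,1]];s=n.copy()
    for _ in range(20): s=n/(1+p["k1"]*(s**2).sum(1,keepdims=True))
    c=np.c_[s,np.ones(len(s))]*d.reshape(-1,1)
    V=np.array(p["view"]);return ((c-V[:3,3])@V[:3,:3]).reshape(h,w,3)
def load(f):
    q=np.load(f);return dict(mtx=q['mtx'],k1=float(q['k1']),view=q['view']),q['im'],q['d']
E
python3 - <<'E'
from h import *
for n in ("scene","side"):
    p,im,d=load(n+"0.npz");P=cloud(p,d);ok=d>0
    near=ok&(abs(P[...,0]-.45)<.16)&(abs(P[...,1]+.27)<.16)&(P[...,2]>.079)&(P[...,2]<.093)
    k,l,st,ce=cv2.connectedComponentsWithStats(near.astype(np.uint8))
    for i in range(1,k):
        if st[i,4]<15: continue
        q=P[l==i]; r=cv2.minAreaRect(q[:,:2].astype(np.float32)*1000)
        print(n,ce[i].round(),st[i,4],"rect",np.round(r[0],1),np.round(r[1],1),round(r[2],1),"bgr",im[l==i].mean(0).round(),"z",np.median(q[:,2]).round(4))
    near=ok&(abs(P[...,0]-.55)<.1)&(abs(P[...,1]+.0)<.1)&(P[...,2]>.053)&(P[...,2]<.064)
    q=P[near][:,:2].astype(np.float32)*1000;print("collar",len(q),cv2.minEnclosingCircle(q),np.median(P[near][:,2]))
    near=ok&(abs(P[...,0]-.55)<.12)&(abs(P[...,1]+.0)<.12)&(P[...,2]>.024)&(P[...,2]<.036)
    print("block",cv2.minAreaRect(P[near][:,:2].astype(np.float32)*1000))
E
```

```text
scene [236. 177.] 104 rect [ 374.7 -224.7] [28.1 47.9] 75.5 bgr [ 38. 199. 227.] z 0.0832
scene [195. 196.] 116 rect [ 385.3 -368.4] [31.  47.3] 47.1 bgr [ 40. 200. 229.] z 0.0835
scene [227. 199.] 116 rect [ 444.7 -286.1] [49.4 28.2] 0.2 bgr [119. 166. 201.] z 0.0836
scene [257. 200.] 121 rect [ 492.5 -206.5] [44.8 33.8] 58.3 bgr [174. 101.  57.] z 0.0836
collar 231 ((557.793212890625, -23.4726619720459), 42.089900970458984) 0.05662548994210347
block ((559.1942749023438, -22.63909149169922), (129.85369873046875, 133.6254425048828), 75.14605712890625)
side [398. 129.] 101 rect [ 383.  -367.1] [34.  48.8] 54.0 bgr [ 87. 186. 209.] z 0.0865
side [377. 141.] 102 rect [ 441.5 -285.3] [45.4 35.3] 0.4 bgr [123. 161. 190.] z 0.0859
side [358. 154.] 113 rect [ 489.5 -205.2] [52.6 28.7] 64.3 bgr [169.  99.  64.] z 0.0859
side [398. 156.] 116 rect [ 371.4 -222.6] [32.  45.5] 71.3 bgr [ 89. 192. 214.] z 0.0863
collar 359 ((554.6921997070312, -22.049861907958984), 42.10316848754883) 0.05889137293703396
block ((555.6271362304688, -20.528076171875), (133.91226196289062, 130.14907836914062), 74.9371566772461)
```

```bash
python3 - <<'E'
from h import *
o=[]
for n,u,v in (("scene",319,201),("side",324,206)):
    p,im,d=load(n+"0.npz");w=30
    o.append(cv2.resize(im[v-w:v+w,u-w:u+w],(400,400),interpolation=cv2.INTER_CUBIC))
    # rectify to top view at z=.058
    N=400;c=np.array([.5565,-.022])
    mx=np.zeros((N,N),np.float32);my=mx.copy()
    for i in range(N):
        for j in range(N):
            X=[c[0]+(200-i)*.0004,c[1]+(200-j)*.0004,.058];mx[i,j],my[i,j]=proj(p,X)
    o.append(cv2.remap(im,mx,my,cv2.INTER_CUBIC))
cv2.imwrite("pics/collar.png",cv2.resize(np.vstack([np.hstack(o[:2]),np.hstack(o[2:])]),(600,600)))
E
```

```text
(no output)
```

View pics/collar.png

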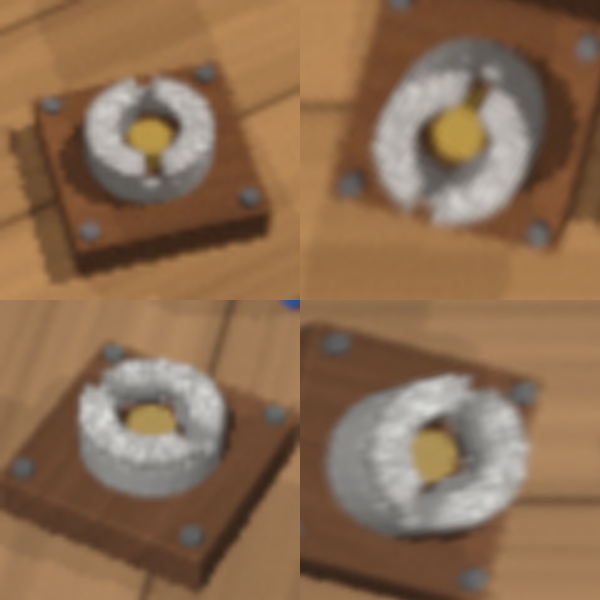

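Top-projected view: the slots run from about (485,80) to (430,205), so roughly -0.42 rad from world x. The stand's x is at about -0.26, or that plus pi. The holder's yaw is about 0. The total clockwise turn is about 1.73 rad, so I'll grip with tool x along -X to stay inside joint 7's range.

```bash
python3 -m jog '0 0 -2 -0.12;0 0 -2 -0.12;0 0 0 -0.12;0 0 0 -0.12;0 0 0 -0.12;0 0 0 -0.12;0 0 0 -0.12;0 0 0 -0.12'; python3 -m jog '0 0 0 -0.12;0 0 0 -0.12;0 0 0 -0.12;0 0 0 -0.12;0 0 0 -0.12;0 0 0 -0.12;0 0 0 -0.12;0 0 0 -0.12';python3 -m jog '0 0 0 -0.12;0 0 0 -0.12;0 0 0 -0.12;0 0 0 -0.12;0 0 0 -0.12;0 0 0 -0.12;0 0 0 -0.06;0 0 0 0'; python3 -c "
from h import *
print(manip.get_obs()['joint_pos'])"
```

```text
time_s: 0.82
tool_pos: [0.2676, -0.5646, 0.2789]
tcp_rot: [0.762, 0.648, 0.0, -0.0]
wrist_force: [0.1, 0.3, 0.5]
opening: 0.0852
time_s: 1.48
tool_pos: [0.2676, -0.5646, 0.2789]
tcp_rot: [0.377, 0.926, 0.0, -0.0]
wrist_force: [-0.4, 0.0, 1.0]
opening: 0.0854
time_s: 2.15
tool_pos: [0.2675, -0.5646, 0.2789]
tcp_rot: [-0.002, 1.0, 0.0, -0.0]
wrist_force: [0.0, 0.3, -0.1]
opening: 0.0854
[ 1.42738221  0.43635356 -0.53348474  1.51666373  0.22795638  1.2517387
  2.43762343]
```

```bash
python3 -m jog '-2 3.4 0 0;-2.3 3.5 0 0;-2.3 3.5 0 0;-2.3 3.5 0 0;-2.3 3.5 0 0;-2.3 3.5 0 0;-2.2 3.5 0 0;-1.6 3.4 0 0'; python3 -m jog '0 0 0 0;0 0 0 0'; python3 - <<'E'
from h import *
o=manip.get_obs();p=manip.camera_params("wrist");im,d=manip.read_camera("wrist");cv2.imwrite("pics/w1.png",im);np.savez("w1.npz",im=im,d=d,**p)
V=p['view'];print(o['tool_pos'],o['joint_pos'],-V[:3,:3].T@V[:3,3],V[:3,:3][2])
E
```

```text
time_s: 2.82
tool_pos: [0.4412, -0.2851, 0.2794]
tcp_rot: [0.0, 1.0, 0.0, 0.0]
wrist_force: [0.8, 0.3, -0.1]
opening: 0.0855
time_s: 2.98
tool_pos: [0.441, -0.285, 0.2796]
tcp_rot: [-0.002, 1.0, -0.0, 0.0]
wrist_force: [-0.7, -0.7, -0.0]
opening: 0.0852
[ 0.441      -0.28497131  0.27957441] [ 1.04414971  0.27853891 -0.68538183  1.74856009  0.18920395  1.18112177
  1.88034279] [ 0.37493041 -0.28536143  0.41550305] [ 2.61550064e-01  7.65992152e-04 -9.65189607e-01]
```

View pics/w1.png

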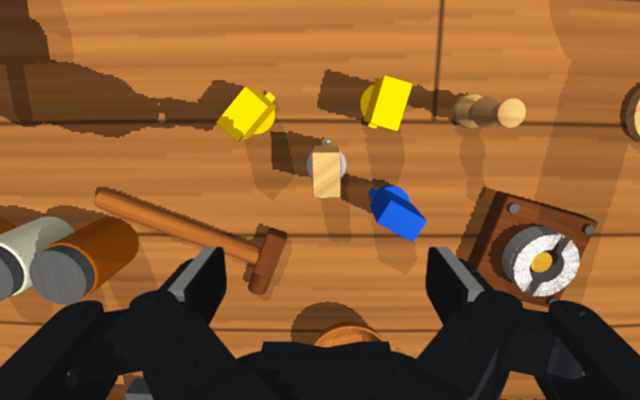

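The wrist view shows the holder at (327,172) with a lug at (327,143). The collar is at (541,262), with slots at about (560,245) and (524,281). I'll measure both from this image.

```bash
python3 - <<'E'
from h import *
p,im,d=load("w1.npz");P=cloud(p,d);ok=d>0
m=ok&(abs(P[...,0]-.443)<.04)&(abs(P[...,1]+.286)<.04)&(P[...,2]>.079)&(P[...,2]<.092)
q=P[m];print("holder",len(q),cv2.minAreaRect(q[:,:2].astype(np.float32)*1000),np.median(q[:,2]))
m=m.astype(np.uint8);c=max(cv2.findContours(m,0,1)[0],key=len)
r=cv2.minAreaRect(c);W=np.array([onplane(p,*b,.085)[:2] for b in cv2.boxPoints(r)]);print("img rect corners",W.round(4).tolist(),W.mean(0))
m=ok&(abs(P[...,0]-.557)<.06)&(abs(P[...,1]+.022)<.06)&(P[...,2]>.053)&(P[...,2]<.064)
q=P[m];print("collar",len(q),cv2.minEnclosingCircle(q[:,:2].astype(np.float32)*1000),np.median(q[:,2]))
mm=ok&(abs(P[...,0]-.557)<.1)&(abs(P[...,1]+.022)<.1)&(P[...,2]>.024)&(P[...,2]<.036);print("block",cv2.minAreaRect(P[mm][:,:2].astype(np.float32)*1000))
w=45;cv2.imwrite("pics/w1c.png",cv2.resize(np.hstack([im[262-w:262+w,541-w:541+w],cv2.cvtColor(m.astype(np.uint8)*255,8)[262-w:262+w,541-w:541+w]]),(800,400),interpolation=cv2.INTER_CUBIC))
E
```

```text
holder 1264 ((442.511962890625, -285.3147888183594), (45.9969596862793, 27.063081741333008), 0.5916872024536133) 0.08637167003580182
img rect corners [[0.4196, -0.2986], [0.4195, -0.2721], [0.4653, -0.2715], [0.4654, -0.299]] [ 0.44247306 -0.28529653]
collar 2372 ((556.8067626953125, -21.694339752197266), 41.594383239746094) 0.05918815835284968
block ((555.9290771484375, -22.52629852294922), (131.13497924804688, 129.9167022705078), 74.49739837646484)
```

View pics/w1c.png

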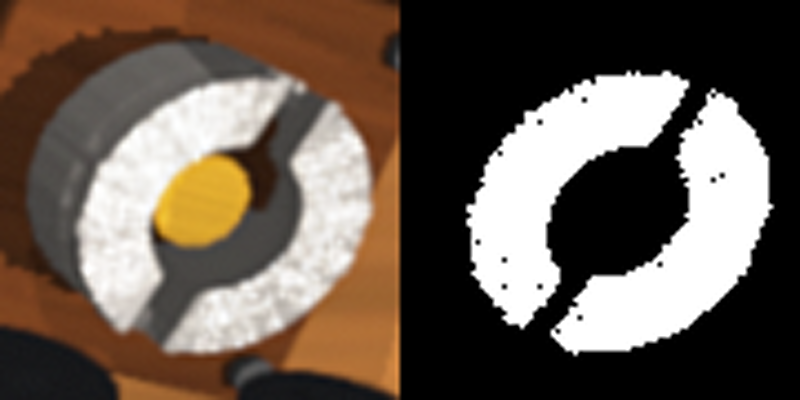

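```bash
cat > slot.py <<'E'
from h import *
def slot(p,im,d,c0):
    P=cloud(p,d);ok=d>0
    m=ok&(np.hypot(P[...,0]-c0[0],P[...,1]-c0[1])<.06)&(P[...,2]>.053)&(P[...,2]<.065)
    q=P[m][:,:2].astype(np.float32);h=cv2.convexHull(q*1000)
    c=np.array(cv2.fitEllipse(h)[0])/1000; e=np.array(cv2.minEnclosingCircle(q)[0])
    print("circle fits",c,e)
    for c in (c,e):
        z=np.median(P[m][:,2])
        # sample polar on top plane
        A=np.linspace(-np.pi,np.pi,1440,endpoint=False);f=np.zeros(1440)
        for i,a in enumerate(A):
            for r in np.linspace(.025,.037,7):
                u,v=proj(p,[c[0]+r*np.cos(a),c[1]+r*np.sin(a),z]);u,v=int(round(u)),int(round(v))
                f[i]+= 0 if (0<=u<640 and 0<=v<400 and m[v,u]) else 1
        g=f/7>.5
        l=A[g]
        if len(l): 
            b=np.angle(np.exp(1j*(l[:,None]-np.array([-.42,np.pi-.42])))); 
            s=[b[abs(b[:,k])<.5,k].mean() -.42 for k in (0,1)]; print("slots",s,"mean",np.mean(s),"count",[ (abs(b[:,k])<.5).sum()/1440*2*np.pi for k in (0,1)])
E
python3 - <<'E'
from slot import *
slot(*load("w1.npz"),(.5565,-.022))
slot(*load("scene0.npz"),(.5565,-.022))
E
```

```text
circle fits [ 0.55700409 -0.02172019] [ 0.55680674 -0.02169434]
slots [np.float64(-0.5083271446433484), np.float64(-0.34470252726888)] mean -0.42651483595611417 count [np.float64(0.24434609527920614), np.float64(0.23125612588924865)]
slots [np.float64(-0.5061454830783555), np.float64(-0.34252086570388707)] mean -0.4243331743911213 count [np.float64(0.24870941840919195), np.float64(0.22689280275926282)]
circle fits [ 0.55875073 -0.02220505] [ 0.5577932  -0.02347264]
slots [np.float64(-0.43633231299858233), np.float64(-0.41164103740419195)] mean -0.4239866752013871 count [np.float64(0.4145156973486533), np.float64(0.370882466048795)]
slots [np.float64(-0.3839724354387524), np.float64(-0.46583668844896264)] mean -0.4249045619438575 count [np.float64(0.4145156973486533), np.float64(0.3665191429188092)]
```

```bash
python3 -m jog '-0.15 -0.03 0 0;0 0 3.5 0;0 0 3.5 0;0 0 3.5 0;0 0 3.5 0;0 0 3 0;0 0 2 0;0 0 0 0' 6; python3 - <<'E'
from h import *
o=manip.get_obs();p=manip.camera_params("wrist");im,d=manip.read_camera("wrist");cv2.imwrite("pics/w2.png",im);np.savez("w2.npz",im=im,d=d,**p)
P=cloud(p,d)
m=(d>0)&(abs(P[...,0]-.443)<.04)&(abs(P[...,1]+.286)<.03)&(P[...,2]>.079)&(P[...,2]<.092)
q=P[m];print(o['tool_pos'],"holder",len(q),cv2.minAreaRect(q[:,:2].astype(np.float32)*1000),np.median(q[:,2]))
E
```

```text
time_s: 3.7
tool_pos: [0.4379, -0.2881, 0.0849]
tcp_rot: [0.001, 1.0, 0.002, -0.003]
wrist_force: [-0.2, 0.3, -0.1]
opening: 0.0602
[ 0.43792931 -0.28814836  0.08490572] holder 6389 ((442.3251953125, -277.4653625488281), (46.74722671508789, 42.92867660522461), 0.6280657052993774) 0.08629655254927071
```

View pics/w2.png

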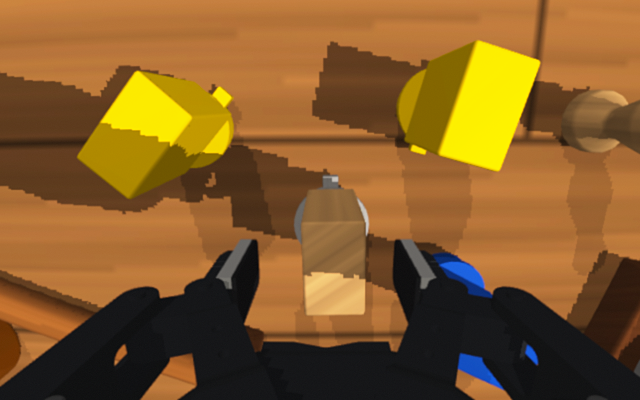

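The holder is centred between the jaws, roughly. The measured TCP is about 4 mm off, so I'll settle before correcting.

```bash
python3 -m jog '0 0 0 0;0 0 0 0;0 0 0 0'
```

```text
time_s: 4.0
tool_pos: [0.4422, -0.2887, 0.0909]
tcp_rot: [-0.0, 1.0, -0.001, 0.001]
wrist_force: [0.1, 0.6, -0.4]
opening: 0.0596
```

```bash
python3 -m jog '-0.02 0.34 0 0;0 0 0 0;0 0 1.5 0;0 0 1.5 0;0 0 1 0;0 0 0.6 0;0 0 0 0;0 0 0 0';python3 -m jog '0 0 0 0'
```

```text
time_s: 4.67
tool_pos: [0.4417, -0.2841, 0.0434]
tcp_rot: [-0.001, 1.0, 0.0, -0.0]
wrist_force: [0.2, -0.5, 0.6]
opening: 0.0601
time_s: 4.75
tool_pos: [0.442, -0.2844, 0.0439]
tcp_rot: [-0.001, 1.0, -0.0, 0.0]
wrist_force: [0.5, 0.6, -0.8]
opening: 0.0601
```

```bash
python3 -m jog '-0.04 -0.08 0 0;0 0 0 0;0 0 0 0;0 0 0 0;0 0 0 0;0 0 0 0;0 0 0 0;0 0 0 0' 2.2; python3 -m jog '0 0 0 0;0 0 0 0' ; python3 -m jog '0 0 -1 0;0 0 -2 0;0 0 -3 0;0 0 -3 0;0 0 -2 0;0 0 -1 0;0 0 0 0;0 0 0 0'
```

```text
time_s: 5.42
tool_pos: [0.4423, -0.2854, 0.0438]
tcp_rot: [-0.001, 1.0, -0.0, 0.0]
wrist_force: [-0.9, 0.6, 5.3]
opening: 0.0274
time_s: 5.58
tool_pos: [0.4423, -0.2854, 0.0439]
tcp_rot: [-0.001, 1.0, -0.0, 0.0]
wrist_force: [-1.3, 0.0, 5.4]
opening: 0.0276
time_s: 6.25
tool_pos: [0.4415, -0.2852, 0.1629]
tcp_rot: [-0.0, 1.0, -0.0, -0.0]
wrist_force: [-0.6, 0.1, -2.5]
opening: 0.0272
```

Gripped: the opening reads 27 mm and the force is -2.5 N, about the blank's weight. I'll carry it to a look pose beside the collar with the tool aligned to the slots.

```bash
python3 -m jog '-1 1 -1.5 0;-2.5 2.5 -1.5 0;-2.8 3.2 0 0;-2.8 3.2 0 0;-2.8 3.2 0 0;-2.8 3.2 0 0;-2.5 3 0 0;-1.5 2 0 0' ; python3 -m jog '-0.95 1.1 0 0;0 0 0 0.1;0 0 0 0.1;0 0 0 0.1;0 0 0 0.085;0 0 0 0.04;0 0 0 0;0 0 0 0';python3 -m jog '0 0 0 0;0 0 0 0'; python3 - <<'E'
from slot import *
o=manip.get_obs();p=manip.camera_params("wrist");im,d=manip.read_camera("wrist");cv2.imwrite("pics/w3.png",im);np.savez("w3.npz",im=im,d=d,**p)
q=o['tcp_rot'];print(o['tool_pos'],2*np.arctan2(q[1],q[0])-np.pi,o['joint_pos'])
slot(p,im,d,(.556,-.023))
E
```

```text
time_s: 6.92
tool_pos: [0.6275, -0.0699, 0.1908]
tcp_rot: [-0.002, 1.0, 0.001, -0.001]
wrist_force: [-0.2, 0.8, -1.6]
opening: 0.0274
time_s: 7.58
tool_pos: [0.6351, -0.0634, 0.1913]
tcp_rot: [0.209, 0.978, -0.0, -0.001]
wrist_force: [-0.4, 0.2, -2.0]
opening: 0.0275
time_s: 7.75
tool_pos: [0.6357, -0.0635, 0.1925]
tcp_rot: [0.21, 0.978, -0.0, -0.001]
wrist_force: [0.4, -0.4, -1.7]
opening: 0.0277
[ 0.63565006 -0.06346043  0.19250576] -0.4226417031280425 [ 0.41474404  0.54091975 -0.56815809  1.58333391  0.31402513  1.11092946
  0.91871528]
circle fits [ 0.55655103 -0.02109698] [ 0.55665874 -0.02114372]
slots [np.float64(-0.4297873283036036), np.float64(-0.418879020478639)] mean -0.4243331743911213 count [np.float64(0.40142572795869574), np.float64(0.40578905108868163)]
slots [np.float64(-0.4297873283036036), np.float64(-0.418879020478639)] mean -0.4243331743911213 count [np.float64(0.40142572795869574), np.float64(0.40578905108868163)]
```

View pics/w3.png

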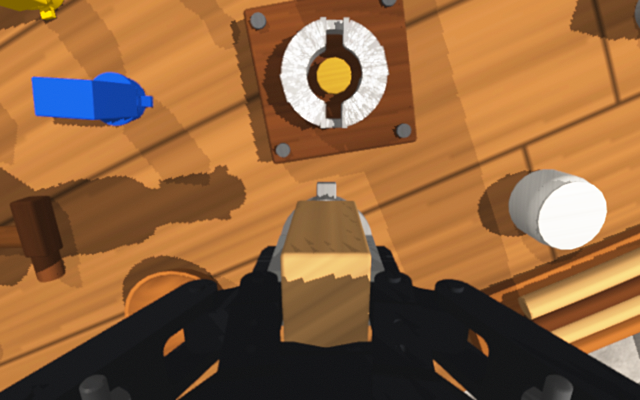

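The collar's slots are at about (337,25) and (335,118), centre (334,75). The held blank's lug tip is at (327,185). I'll use the lug tip to get the blank-to-TCP offset.

```bash
python3 - <<'E'
from h import *
p,im,d=load("w3.npz");cv2.imwrite("pics/w3c.png",cv2.resize(im[170:260,270:385],(800,626),interpolation=cv2.INTER_CUBIC)[:600])
P=cloud(p,d);T=np.array([.63565,-.06346,.1925]);ex=np.array([np.cos(np.pi-.4226),np.sin(np.pi-.4226),0]);ey=np.array([-ex[1],ex[0],0])*-1
L=(P-T)
a=L@ex;b=L@ey;z=P[...,2]
m=(d>0)&(a>.021)&(a<.04)&(abs(b)<.03)&(z>.14)&(z<.175)
vv,uu=np.nonzero(m);print(len(vv),uu.min(),uu.max(),vv.min(),vv.max(),"a max",a[m].max(),"z",z[m].min(),z[m].max(),"b",b[m&(a>.024)].min(),b[m&(a>.024)].max())
m=(d>0)&(abs(a)<.035)&(abs(b)<.03)&(z>.225)&(z<.243)
print("top",len(a[m]),a[m].min(),a[m].max(),b[m].min(),b[m].max(),np.median(z[m]))
C=np.array([.5566,-.0211,.1925])-T;print("collar in tool",C@ex,C@ey)
E
```

```text
344 311 341 182 200 a max 0.027757856173462443 z 0.1577384531022843 0.17477323592816515 b -0.004644128047934065 0.004687933709116332
top 11569 -0.011814980506586302 0.023348203426938312 -0.029984826161586715 0.029996730415043135 0.23479891039053907
collar in tool 0.08946886811303745 0.006212385900112979
```

View pics/w3c.png

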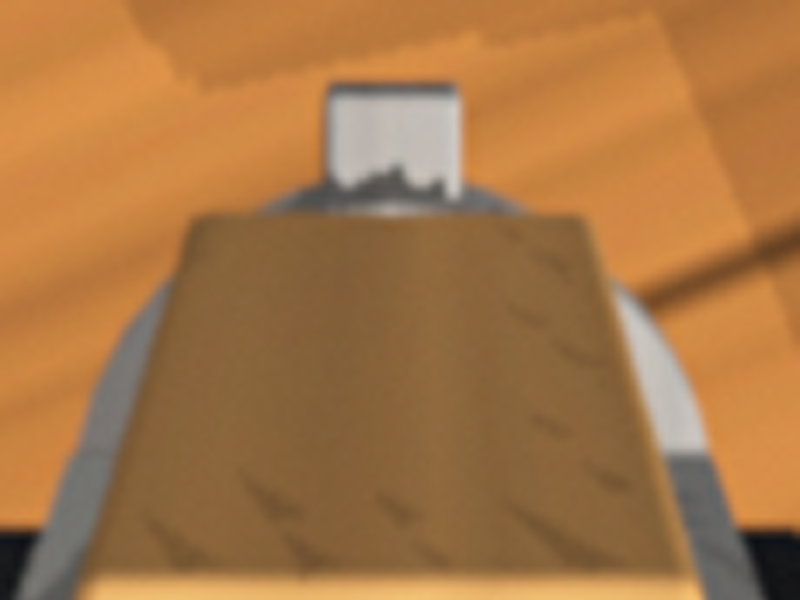

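The lug is centred at ±4.7 mm and its tip is 27.8 mm out, so the blank is centred on the TCP. I need tool x +8.95 cm and y +0.62 cm.

```bash
python3 -m jog '0.6 0.3 0 0;1.5 0.3 0 0;2 0 0 0;2 0 0 0;1.5 0 0 0;1 0 0 0;0.35 0 0 0;0 0 0 0' ; python3 -m jog '0 0 0 0;0 0 0 0;0 0 1 0;0 0 2 0;0 0 2 0;0 0 1.5 0;0 0 1 0;0 0 0 0';python3 -m jog '0 0 0 0;0 0 0 0;0 0 0 0'; python3 - <<'E'
from h import *
o=manip.get_obs();q=o['tcp_rot'];T=o['tool_pos'];y=2*np.arctan2(q[1],q[0])-np.pi
ex=np.array([np.cos(np.pi+y),np.sin(np.pi+y)]);ey=np.array([ex[1],-ex[0]]);C=np.array([.5566,-.0211])-T[:2]
print(T,y,"remaining tool cm",C@ex*100,C@ey*100,o['joint_pos'][6])
for n in("side","wrist"):
    im,d=manip.read_camera(n);cv2.imwrite(f"pics/{n}4.png",im if n=="wrist" else cv2.resize(im[140:260,230:420],(760,480)))
E
```

```text
time_s: 8.47
tool_pos: [0.5565, -0.0209, 0.1937]
tcp_rot: [0.21, 0.978, -0.0, 0.0]
wrist_force: [0.8, 0.2, -2.2]
opening: 0.0276
time_s: 9.13
tool_pos: [0.5555, -0.0214, 0.1155]
tcp_rot: [0.21, 0.978, -0.0, -0.002]
wrist_force: [-0.3, 0.3, -1.5]
opening: 0.0278
time_s: 9.38
tool_pos: [0.5576, -0.0211, 0.1193]
tcp_rot: [0.21, 0.978, 0.0, 0.001]
wrist_force: [-0.6, 1.1, -2.7]
opening: 0.0271
[ 0.55761221 -0.02108421  0.11925461] -0.4238397389878741 remaining tool cm 0.09161490899000548 -0.04306805410512711 0.7958266029461926
```

View pics/side4.png

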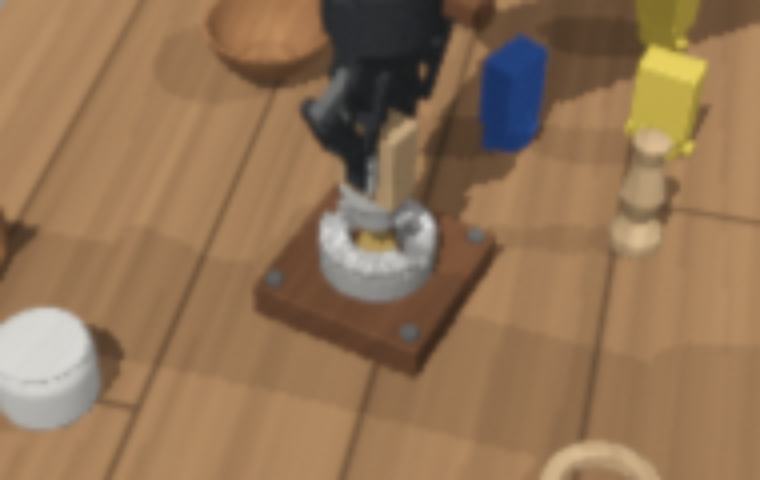

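View pics/wrist4.png

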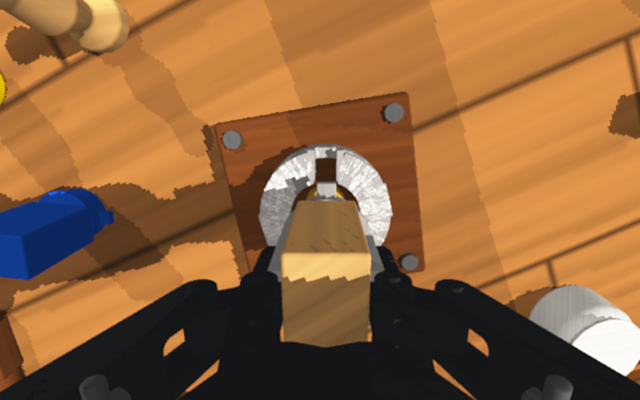

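The lug at (327,187) lines up with the slot at (327,170). Now lowering in small steps.

```bash
python3 -m jog '0.09 -0.04 0.5 0;0 0 0.5 0;0 0 0.5 0;0 0 0 0;0 0 0 0;0 0 0 0;0 0 0 0;0 0 0 0'; python3 - <<'E'
from h import *
o=manip.get_obs();q=o['tcp_rot'];T=o['tool_pos'];y=2*np.arctan2(q[1],q[0])-np.pi
ex=np.array([np.cos(np.pi+y),np.sin(np.pi+y)]);ey=np.array([ex[1],-ex[0]]);C=np.array([.5566,-.0211])-T[:2]
print(T,y,"remaining tool cm",C@ex*100,C@ey*100)
E
```

```text
time_s: 10.15
tool_pos: [0.556, -0.0211, 0.1035]
tcp_rot: [0.21, 0.978, 0.0, 0.0]
wrist_force: [0.6, 0.3, -1.8]
opening: 0.0272
[ 0.55599725 -0.0211138   0.1034742 ] -0.42372707989052216 remaining tool cm -0.05437734621201592 0.026040800748159332
```

```bash
python3 -m jog '-0.05 0 0.2 0;0 0 0.2 0;0 0 0.2 0;0 0 0 0;0 0 0 0'; python3 -m jog '0 0 0.2 0;0 0 0.2 0;0 0 0.15 0;0 0 0 0;0 0 0 0'
```

```text
time_s: 10.57
tool_pos: [0.5561, -0.0214, 0.0971]
tcp_rot: [0.21, 0.978, -0.0, -0.0]
wrist_force: [-0.3, 0.4, -1.9]
opening: 0.0275
time_s: 10.98
tool_pos: [0.5562, -0.0214, 0.0917]
tcp_rot: [0.21, 0.978, -0.0, -0.0]
wrist_force: [-0.3, 0.3, -1.8]
opening: 0.0274
```

The origin is at about 47.8 mm with no contact, so the lugs are in the slots. Now I'll press against the spring.

```bash
python3 -m jog '0 0 0.15 0;0 0 0.15 0;0 0 0 0;0 0 0 0';  python3 -m jog '0 0 0.2 0;0 0 0.2 0;0 0 0 0;0 0 0 0'; python3 -m jog '0 0 0.2 0;0 0 0.2 0;0 0 0 0;0 0 0 0'
```

```text
time_s: 11.32
tool_pos: [0.5565, -0.0213, 0.0891]
tcp_rot: [0.21, 0.978, 0.0, 0.0]
wrist_force: [-1.1, 0.2, 3.1]
opening: 0.0277
time_s: 11.65
tool_pos: [0.5565, -0.0213, 0.0849]
tcp_rot: [0.21, 0.978, 0.0, 0.0]
wrist_force: [-0.6, -0.1, 4.4]
opening: 0.0275
time_s: 11.98
tool_pos: [0.5566, -0.0213, 0.0811]
tcp_rot: [0.21, 0.978, 0.0, 0.0]
wrist_force: [-0.4, -0.1, 5.6]
opening: 0.0274
```

```bash
python3 -m jog '0 0 0.15 0;0 0 0.12 0;0 0 0 0;0 0 0 0';  python3 -m jog '0 0 0 0.06;0 0 0 0.06;0 0 0 0;0 0 0 0'; python3 -m jog '0 0 0 0.06;0 0 0 0.06;0 0 0 0;0 0 0 0'
```

```text
time_s: 12.32
tool_pos: [0.5565, -0.0213, 0.0785]
tcp_rot: [0.21, 0.978, -0.0, 0.0]
wrist_force: [-0.0, -0.4, 7.7]
opening: 0.0274
time_s: 12.65
tool_pos: [0.557, -0.0214, 0.0788]
tcp_rot: [0.269, 0.963, 0.0, 0.001]
wrist_force: [-0.7, -0.4, 7.4]
opening: 0.0273
time_s: 12.98
tool_pos: [0.5571, -0.0214, 0.0788]
tcp_rot: [0.326, 0.945, 0.0, 0.001]
wrist_force: [-0.3, -0.7, 7.7]
opening: 0.0275
```

```bash
cat > st.py <<'E'
from h import *
o=manip.get_obs();q=o['tcp_rot'];print("yaw",2*np.arctan2(q[1],q[0])-np.pi,"torque",o['torque'].round(2),"q7",o['joint_pos'][6].round(3),o['tool_pos'].round(4))
E
python3 st.py
python3 -m jog '0 0 0 0.06;0 0 0 0.06;0 0 0 0.06;0 0 0 0.06;0 0 0 0.06;0 0 0 0.06;0 0 0 0;0 0 0 0';python3 st.py;  python3 -m jog '0 0 0 0.06;0 0 0 0.06;0 0 0 0.06;0 0 0 0.06;0 0 0 0.06;0 0 0 0.06;0 0 0 0;0 0 0 0'; python3 st.py
```

```text
yaw -0.6642359075077504 torque [-0.21  0.1  -0.05] q7 0.556 [ 0.5571 -0.0214  0.0788]
time_s: 13.65
tool_pos: [0.5572, -0.0215, 0.0788]
tcp_rot: [0.49, 0.872, 0.0, 0.001]
wrist_force: [0.0, -0.5, 5.9]
opening: 0.0273
yaw -1.0242450573330344 torque [-0.23  0.06 -0.06] q7 0.251 [ 0.5572 -0.0215  0.0788]
time_s: 14.32
tool_pos: [0.5571, -0.0216, 0.0788]
tcp_rot: [0.638, 0.77, 0.0, 0.001]
wrist_force: [-0.2, -1.0, 6.7]
opening: 0.0274
yaw -1.3842987626022332 torque [-0.16  0.13 -0.04] q7 -0.054 [ 0.5571 -0.0216  0.0788]
```

```bash

python3 -m jog '0 0 0 0.06;0 0 0 0.06;0 0 0 0.06;0 0 0 0.06;0 0 0 0.05;0 0 0 0;0 0 0 0';python3 st.py;  python3 -m jog '0 0 0 0.03;0 0 0 0.02;0 0 0 0;0 0 0 0'; python3 st.py;  python3 -m jog '0 0 0 0.03;0 0 0 0;0 0 0 0'; python3 st.py
```

```text
time_s: 14.9
tool_pos: [0.5571, -0.0215, 0.0788]
tcp_rot: [0.743, 0.67, 0.001, 0.001]
wrist_force: [-0.3, -0.7, 6.7]
opening: 0.0274
yaw -1.6741413904013074 torque [-0.18  0.17 -0.  ] q7 -0.299 [ 0.5571 -0.0215  0.0788]
time_s: 15.23
tool_pos: [0.5571, -0.0216, 0.0788]
tcp_rot: [0.759, 0.651, 0.001, 0.001]
wrist_force: [-0.6, -0.6, 7.2]
opening: 0.0275
yaw -1.7240861579984295 torque [-0.13  0.13 -0.01] q7 -0.342 [ 0.5571 -0.0216  0.0788]
time_s: 15.48
tool_pos: [0.5571, -0.0216, 0.0788]
tcp_rot: [0.769, 0.639, 0.001, 0.001]
wrist_force: [-0.6, -0.9, 7.6]
opening: 0.0275
yaw -1.7541037641971338 torque [-0.07  0.13 -0.  ] q7 -0.367 [ 0.5571 -0.0216  0.0788]
```

```bash

python3 -m jog '0 0 0 0.02;0 0 0 0;0 0 0 0';python3 st.py;  python3 -m jog '0 0 0 0.02;0 0 0 0;0 0 0 0'; python3 st.py
```

```text
time_s: 15.73
tool_pos: [0.557, -0.0215, 0.0788]
tcp_rot: [0.775, 0.632, 0.001, 0.001]
wrist_force: [0.3, -1.0, 7.6]
opening: 0.0273
yaw -1.7737892508761248 torque [-0.16  0.15  0.05] q7 -0.384 [ 0.557  -0.0215  0.0788]
time_s: 15.98
tool_pos: [0.5567, -0.0214, 0.0787]
tcp_rot: [0.781, 0.624, 0.0, 0.0]
wrist_force: [-1.7, -1.3, 7.6]
opening: 0.0272
yaw -1.7936218851724495 torque [0.02 0.42 0.08] q7 -0.401 [ 0.5567 -0.0214  0.0787]
```

The torque is rising at 1.37 rad of turn, which is the stop including play. I'll ease up to see whether it rises into the pocket.

```bash

python3 -m jog '0 0 -0.1 0;0 0 -0.08 0;0 0 0 0;0 0 0 0';python3 st.py;  python3 -m jog '0 0 -0.1 0;0 0 -0.05 0;0 0 0 0;0 0 0 0'; python3 st.py
```

```text
time_s: 16.32
tool_pos: [0.5567, -0.0214, 0.0803]
tcp_rot: [0.781, 0.624, 0.0, 0.0]
wrist_force: [-0.9, -0.2, 6.0]
opening: 0.0275
yaw -1.793658090160135 torque [-0.01  0.26  0.12] q7 -0.4 [ 0.5567 -0.0214  0.0803]
time_s: 16.65
tool_pos: [0.5566, -0.0214, 0.0816]
tcp_rot: [0.781, 0.624, 0.0, 0.0]
wrist_force: [-1.1, 0.3, 4.9]
opening: 0.0275
yaw -1.7937584158673605 torque [-0.08  0.05  0.04] q7 -0.399 [ 0.5566 -0.0214  0.0816]
```

```bash

python3 -m jog '0 0 -0.1 0;0 0 -0.06 0;0 0 0 0;0 0 0 0';python3 st.py;  python3 -m jog '0 0 -0.05 0;0 0 0 0;0 0 0 0'; python3 st.py
```

```text
time_s: 16.98
tool_pos: [0.5566, -0.0214, 0.0831]
tcp_rot: [0.781, 0.624, 0.0, 0.0]
wrist_force: [1.1, -0.9, 5.2]
opening: 0.0275
yaw -1.7937566253300483 torque [ 0.03 -0.21  0.09] q7 -0.399 [ 0.5566 -0.0214  0.0831]
time_s: 17.23
tool_pos: [0.5565, -0.0214, 0.0836]
tcp_rot: [0.781, 0.624, 0.0, 0.0]
wrist_force: [1.6, -0.8, 5.1]
opening: 0.0273
yaw -1.7938370955326328 torque [-0.01 -0.38  0.06] q7 -0.398 [ 0.5565 -0.0214  0.0836]
```

It rose 5 mm with the spring force still upward, past the 36.5 mm roof, so it is in the pocket. Releasing and backing off upward.

```bash

python3 -m jog '0 0 0 0;0 0 0 0;0 0 0 0;0 0 0 0;0 0 0 0;0 0 0 0' 6.5; python3 -m jog '0 0 -1 0;0 0 -2 0;0 0 -3 0;0 0 -3 0;0 0 -3 0;0 0 -1 0;0 0 0 0'; python3 -m jog '-2 0 0 0;-3 0 0 0;-3 0 0 0;-1 0 0 0;0 0 0 0;0 0 0 0;0 0 0 0'; python3 - <<'E'
from h import *
c=np.array([.5566,-.0211])
for n in("wrist","scene","side"):
    p=manip.camera_params(n);im,d=manip.read_camera(n);cv2.imwrite(f"pics/{n}5.png",im);P=cloud(p,d)
    m=(d>0)&(np.hypot(P[...,0]-c[0],P[...,1]-c[1])<.035)&(P[...,2]>.112)&(P[...,2]<.14)
    q=P[m]
    if len(q)>10: 
        top=q[q[:,2]>np.median(q[:,2])-.004];A=np.c_[top[:,:2],np.ones(len(top))];f=np.linalg.lstsq(A,top[:,2],rcond=None)[0]
        print(n,len(q),"z",np.median(q[:,2]),cv2.minAreaRect(top[:,:2].astype(np.float32)*1000),"tilt",f[:2])
E
```

```text
time_s: 17.73
tool_pos: [0.5561, -0.0214, 0.0833]
tcp_rot: [0.781, 0.624, -0.0, -0.0]
wrist_force: [-0.6, -0.4, 0.6]
opening: 0.0649
time_s: 18.32
tool_pos: [0.558, -0.0213, 0.2173]
tcp_rot: [0.781, 0.624, 0.002, 0.002]
wrist_force: [-0.3, 0.3, -0.1]
opening: 0.0649
time_s: 18.9
tool_pos: [0.5364, -0.1076, 0.2129]
tcp_rot: [0.781, 0.625, 0.0, -0.001]
wrist_force: [0.1, 0.3, 0.0]
opening: 0.0648
wrist 3393 z 0.12629779388324636 ((556.3369750976562, -21.904890060424805), (45.12702178955078, 28.214265823364258), 77.59185791015625) tilt [0.00093271 0.00167898]
scene 138 z 0.12229898885149501 ((558.1319580078125, -22.822498321533203), (45.613155364990234, 31.013856887817383), 75.68772888183594) tilt [ 0.03359368 -0.02287747]
side 179 z 0.12561212887039702 ((555.6239624023438, -20.93454360961914), (47.6312141418457, 29.30162811279297), 75.92401123046875) tilt [-0.00069323 -0.02376089]
```

View pics/wrist5.png

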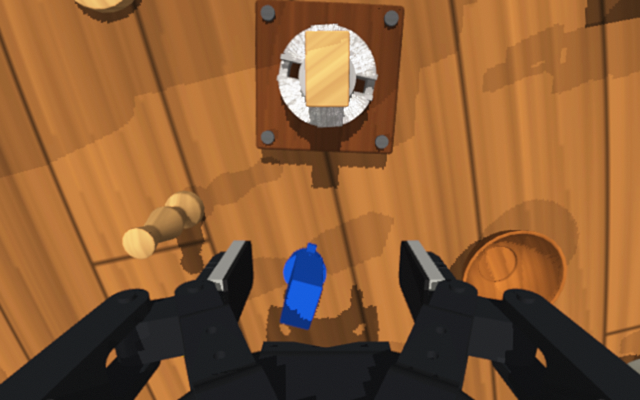

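View pics/scene5.png

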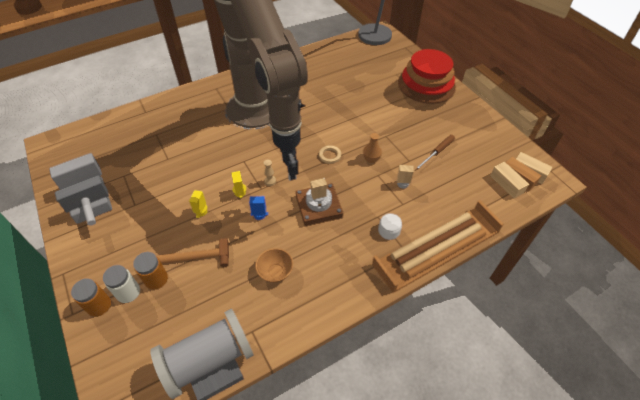

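The block stands upright in the collar at (327,68) in the wrist view, between the open slots. Its top is about 125 mm after bias, so the origin is about 40 mm, and its yaw is about 78° past the slots. The bystanders look unmoved, so I'm handing in.

```bash
python3 -c "
from h import *
print(manip.finish_job(), manip.get_obs()['time_s'])"
```

```text
the job is handed in; nothing more can be done
the job is handed in; nothing more can be done
```

The lugged blank is mounted and locked on the carving stand, and the job is handed in. No verdict came back. The last logged time before hand-in was about 19 s of the 72 s allowed.

**What I did:** I picked the pale block whose foot has lugs (scene pixel 229,206) and gripped it across its 28 mm width. I lowered it into the slots, which I measured at -0.424 rad from world x. I pressed it to about 34.9 mm with roughly 8 N and turned it 1.37 rad clockwise until the torque rose. Then I eased off and the spring lifted it to about 39.7 mm before I let go and backed away.

**Last checks:**
- **Height:** the origin is about 40 mm above the stand's from the wrist view, after taking off a 1.3 mm camera bias.
- **Position and yaw:** it sits within about 1 mm of the stand's axis in the wrist view, and about 1.5 rad from the stand's x axis.
- **Tilt:** it is upright, with 0.002 rad of tilt in the wrist view.
- **Surroundings:** the gripper is clear of everything. The bystanders look unmoved in the last scene picture, though I judged that by eye only.

**Disagreements:** the scene and side cameras agreed on yaw and on position to about 2 mm. They showed 0.02 to 0.04 rad of tilt, but from far fewer pixels, so I trusted the wrist view. I also did not try turning the blank back to test the lock. I relied on it rising past the 36.5 mm roof.

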